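Reset the tripped steriliser with the stylus

TASK

The steriliser has tripped. On its white control box slide the steel dust cover with the black knob fully aside, then take the stylus from the bur stand and push its thin end down through the uncovered round hole to hold the recessed reset button fully down, and finish still gripping the stylus with the button held down. Do not press the button in the square hole, and leave the can, the swab dispenser and the flat case where they are.

Things in the scene. Friction and masses are not known exactly. Their poses are not given: they have to be found in the camera images.
- unit: White control box, fixed to the table, 140 (its x) x 220 (its y) x 80 mm high; origin at the centre of its underside, x points to its back, y along its long side, z up. A round hole (16 mm diameter, under the dust cover at the start) and an uncovered square hole (16 x 16 mm) go straight down in its flat top, 65 mm apart; the top of each hole's button lies 25 mm below the box's top. Two 4 mm high steel guides run beside the cover.
- reset_hole (a point): Centre of the round hole's mouth, level with the top of the box (80 mm above the table), 25 mm to the -x side of the box's centre line. The reset button, 14 mm wide, lies inside, its top 25 mm below this point when up and 33 mm below when fully down.
- test_hole (a point): Centre of the square hole's mouth, level with the top of the box, 65 mm from the round hole towards the box's +y. Holds the lamp-test button, which must not be pressed.
- reset (a joint): Reset button: 0 m up, 0.008 m fully down; a spring pushes back with 1.6 N at the start of its travel and 4.8 N fully down.
- lamptest (a joint): Lamp-test button in the square hole: 0 m up, 0.008 m fully down, same spring as the reset button.
- cover (a joint): Dust cover: 0 m when centred on the round hole, 0.045 m when slid fully aside, towards the box's -y. About 1.5 N of friction; it stays where it is left.
- cover_knob (a point): Grip point on the dust cover's black block-shaped knob. The knob is 24 mm along the box's x, 14 mm along its y and stands 32 mm high, from 4 to 36 mm above the box's top, at the middle of a thin steel plate 34 (x) x 42 (y) x 4 mm; this point is on its middle, 27 mm above the box's top and 9 mm below the knob's top. Its axes are the box's.
- stand: Aluminium bur stand, fixed to the table: a block 56 x 56 x 70 mm high with a 9 mm hole 64 mm deep in the middle of its top, where the stylus stands, and on its +y side a low step 45 mm wide and 22 mm high with six short burs (up to 42 mm above the table). Origin at the centre of the tall block's underside, z up.
- stylus_mid (a point): Centre of the stylus's handle. The stylus, 135 mm long, about 40 g, stands upright: a square grey handle 16 x 16 x 75 mm (this point is half-way up it, 97.5 mm above the thin end), and below it a round steel rod 7 mm in diameter and 60 mm long. At the start the handle's lower end rests on the stand's top, so that this point is 107.5 mm above the table, and the handle's sides are parallel to the stand's. z runs from the thin end to the handle.
- stylus: The stylus as a whole; its origin is the centre of the thin end's face, z along it towards the handle.
- can: Plain aluminium spray can, 52 mm in diameter, 120 mm high, standing; origin at the centre of its underside. Leave alone.
- dispenser: Open blue-grey box of swab rolls, 70 x 100 x 55 mm; origin at the centre of its underside. Leave alone.
- case: Flat dark case, 50 x 85 x 21 mm; origin at the centre of its underside. Leave alone.
Not all that is in view belongs to the job. What is meant by the stylus is not red, and is the smaller of those in its own colour.

How it is judged:
By the outcome, as a careful person would: the job done as asked, in the order asked, and still so for the second after the job is handed in, while the arm keeps its last pose, push and grip.
It also fails if it takes over 51 s, if anything falls off the work surface, if the arm or the gripper's body presses on something with over 40 N, if the wrist force passes 120 N, or if a joint passes its speed limit or range.

ROBOT

A 7-joint arm with a two-finger parallel gripper is mounted at the origin on the work surface. World frame = base frame: x ahead of the robot, y to its left, z up, the work surface at z = 0. Lengths are in m, angles in rad, forces in N, time in s.
With the tool pointing down it reaches from about 0.4 to 0.85 m from the base axis. Payload 10.4 kg.
Tool frame: the origin (TCP) lies on the centre line of the jaws, within the pads' length; the fingertips stand 22 mm ahead of it and the grasp point (between the pads) lies 3 mm ahead of it; z points along the fingers, y is the direction in which the jaws open and shut (so a half turn about z gives the same grasp; the last joint's range is limited). The gripper opens to 87 mm and grips with 3 to 60 N. Pads are 19 mm wide; open, the fingers measure 117 mm over their backs; the gripper's body (75 mm by 190 mm) begins 51 mm behind the grasp point.
Start: joints at [1.251, 0.332, -0.065, 1.46, 0.022, 1.35, -0.088], TCP at [0.183, -0.598, 0.245] pointing down, gripper open.
Joint ranges: [-2.6, 2.6], [-0.5, 2.12], [-1.47, 1.34], [0.16, 2.42], [-1.27, 4.41], [0.06, 2.06], [-2.6, 2.6]. Speed limits (rad/s): [2.22, 2.22, 2.79, 2.79, 3.14, 3.14, 3.14].

INTERFACE

Orientations are given as [roll, pitch, yaw] about the fixed x, y, z axes, in that order (R = Rz(yaw) Ry(pitch) Rx(roll)).
In Python, from cell import robot gives the robot as it stands.
- The arm moves only by the tool arm_command, never from a script. Its argument "deltas" is a list of rows, each a list of 5 numbers: the shift along the tool's x, y, z in units of 600 mm (1.0 is 600 mm), then the turn about the tool's z in units of pi/2 rad (1.0 is pi/2 rad), then the opening, from 0 (shut) to 1 (fully open). In form: [[x, y, z, spin, gripper], ...]. A call has 1 to 12 rows; each row shifts and turns the commanded pose from where the row before left it, along the tool's axes as they then stand; what a row does not reach is not made up. A row lasts 1/8 s, in which the tool goes at most 62.5 mm and 10.7 degrees, less where a joint would pass 70% of its speed; a pose out of reach is approached as far as the arm can. A call with a number of a shift or a turn outside -1 to 1 is refused whole. A call with a gripper value outside its range is refused whole. The fingers move at their own pace and stop on an object; the grip force is fixed at half the most. Time passes only in rows, so rows that do not move let the fingers close. It gives the time, the measured TCP pose, the force and the opening at its end, in the units of the state.
- robot.observe(): the state, without advancing time (a new reading comes with each control period).
- robot.capture(name): name is "scene" or "side" or "wrist"; returns the picture (420x560x3 uint8, red, green, blue); there is no depth.
- robot.camera_info(name): a dict with "K" (3x3 intrinsics, pixels), "R" (3x3) and "t" (3): a world point X has camera coordinates R X + t. Camera axes: x right, y down, z forward; pixel columns grow to the right and rows downward; lengths in m; the calibration is good to about 2 mm. A picture is of the moment at which its call begins: read the wrist's pose just before it. camera_info takes no time and is no camera call; for the wrist camera it gives the pose at the moment of the call.
- robot.hand_in(): hands the job in, once; it reports no verdict.
The state is a dict: "time": time; "joint_pos": joint angles; "dq": joint speeds; "joint_efforts": joint torques, N m; "ee_pos": TCP position; "eef_rot": TCP orientation; "ft_force": force on the tool from outside, world axes, zero at the start; "torque": the same for the moment, N m; "width": finger opening in m.
Only numpy, scipy, OpenCV 4.12 (cv2) and the standard library are available. Lean on these libraries where they do the work, as an engineer would, in place of code of your own. Each camera call takes 0.05 s, during which the arm holds its last target.

## Working session

There is one attempt and no reset: what is moved stays moved. The work goes in short steps, Python scripts to look and compute and a tool call to move; the robot and the scene stay as the last step left them, time stands still between calls to the robot, and variables do not carry over. Pictures are saved under pics/ and viewed, and the job is handed in when it is done.

Besides the shell and the picture viewer there is one more tool, called by a JSON object that holds its "method" and its "body". arm_command: Moves the arm, as the interface text tells. Its arguments: {"type":"object","properties":{"deltas":{"type":"array","items":{"type":"array","items":{"type":"number"}}}},"required":["deltas"]}

```bash
ls; mkdir -p pics
python3 - <<'E'
from cell import robot
import cv2
print(robot.observe())
for n in ["scene","side","wrist"]:
    ci=robot.camera_info(n); print(n,ci)
    cv2.imwrite(f"pics/{n}0.png",cv2.cvtColor(robot.capture(n),cv2.COLOR_RGB2BGR))
E
```

```text
pics
{'time': 0.0, 'joint_pos': array([ 1.25138113,  0.33287987, -0.06470128,  1.46095259,  0.02158045,
        1.34989367, -0.08851915]), 'dq': array([-1.48383176e-03,  6.66699390e-05, -2.43555956e-04, -1.68360005e-04,
        1.46044511e-03,  2.44010113e-04, -7.01052082e-04]), 'joint_efforts': array([-5.80360575e-05, -6.23238230e+01,  2.50741543e-02, -3.89908040e+01,
       -6.12286781e-02,  3.95106326e-02,  1.18395201e-04]), 'ee_pos': array([ 0.1826943 , -0.59732492,  0.24374354]), 'eef_rot': array([-3.14015455e+00,  4.74621459e-05,  2.96814226e-01]), 'ft_force': array([-0.28918615, -0.17561385, -0.21362162]), 'torque': array([ 0.00254224, -0.03698826, -0.00756625]), 'width': 0.08695057339682774}
scene {'K': array([[484.87778979,   0.        , 277.72829741],
       [  0.        , 484.87778979, 206.766844  ],
       [  0.        ,   0.        ,   1.        ]]), 'R': array([[ 0.17902368,  0.98383317,  0.00477705],
       [ 0.75880219, -0.13498194, -0.63718059],
       [-0.62623458,  0.11769525, -0.77069973]]), 't': array([ 0.00685956, -0.40408218,  1.60653569])}
side {'K': array([[417.9576031 ,   0.        , 276.9742182 ],
       [  0.        , 417.9576031 , 213.04461745],
       [  0.        ,   0.        ,   1.        ]]), 'R': array([[-0.78232903, -0.62257131,  0.01913771],
       [-0.41100742,  0.49290179, -0.76689029],
       [ 0.46801089, -0.60782627, -0.64149281]]), 't': array([0.4359333 , 0.38827106, 0.65473139])}
wrist {'K': array([[321.77177209,   0.        , 273.61777273],
       [  0.        , 321.77177209, 204.77260472],
       [  0.        ,   0.        ,   1.        ]]), 'R': array([[ 2.92217881e-01, -9.56351548e-01, -6.53122137e-04],
       [-9.17076366e-01, -2.80410731e-01,  2.83444459e-01],
       [-2.71255689e-01, -8.22285762e-02, -9.58988432e-01]]), 't': array([-0.62416442, -0.03331273,  0.38983324])}
```

View pics/scene0.png

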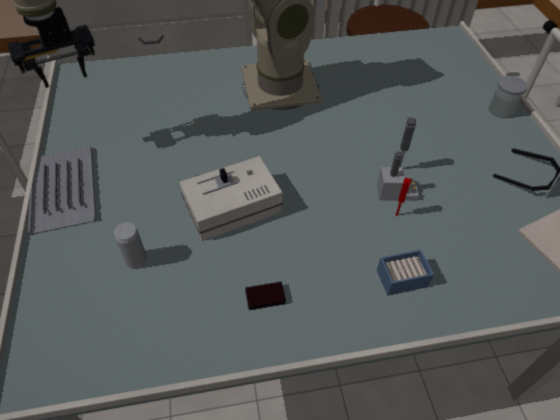

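View pics/side0.png

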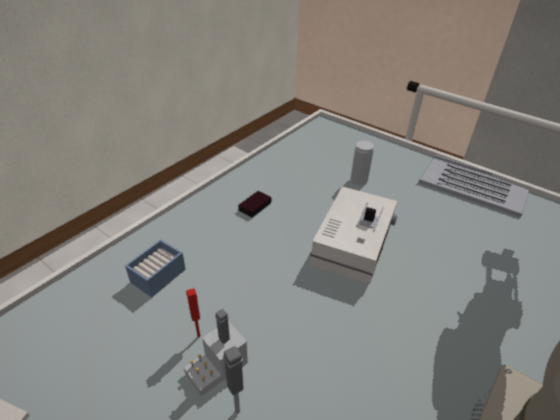

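View pics/wrist0.png

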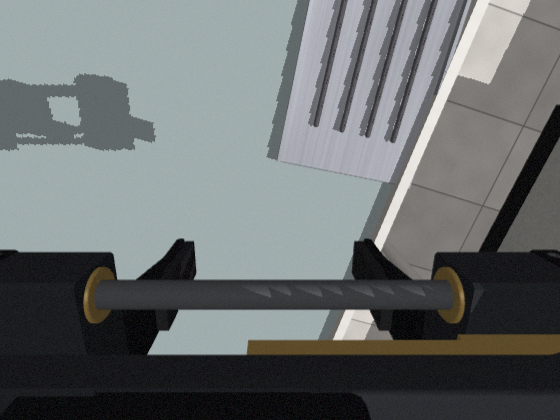

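Run:
```python
import cv2,numpy as np
s=cv2.imread("pics/scene0.png"); d=cv2.imread("pics/side0.png")
cv2.imwrite("pics/z1.png",cv2.resize(s[150:240,170:295],None,fx=6,fy=6,interpolation=cv2.INTER_CUBIC))
cv2.imwrite("pics/z2.png",cv2.resize(s[110:225,360:450],None,fx=5,fy=5,interpolation=cv2.INTER_CUBIC))
cv2.imwrite("pics/z3.png",cv2.resize(d[180:280,300:410],None,fx=6,fy=6,interpolation=cv2.INTER_CUBIC))
cv2.imwrite("pics/z4.png",cv2.resize(d[280:420,160:270],None,fx=4,fy=4,interpolation=cv2.INTER_CUBIC))
```

```text
(no output)
```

View pics/z1.png

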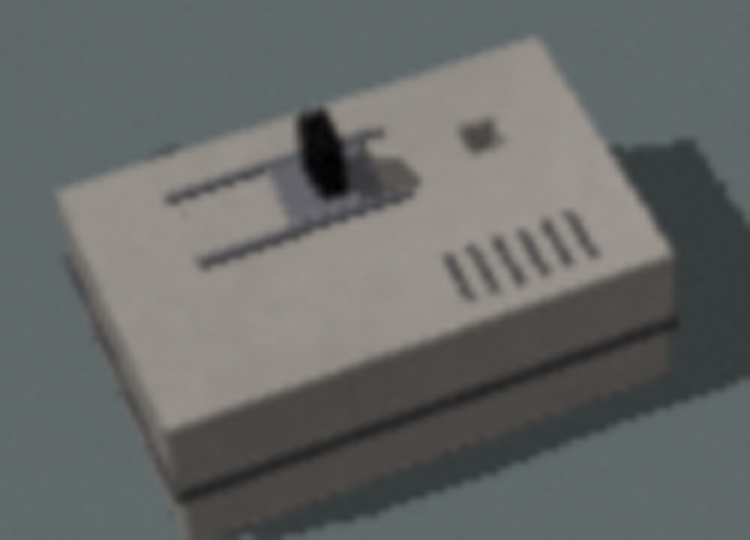

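View pics/z2.png

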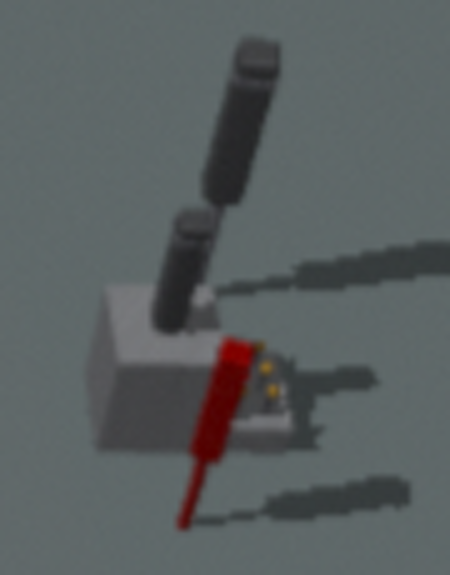

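View pics/z3.png

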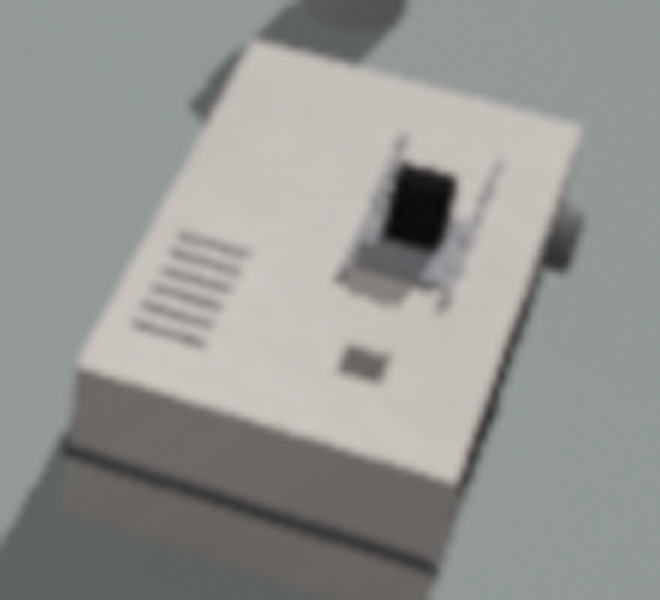

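View pics/z4.png

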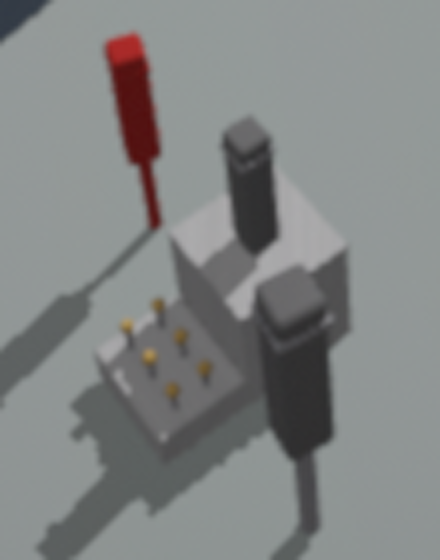

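```bash
cat > h.py <<'E'
import numpy as np
from cell import robot
CI={n:robot.camera_info(n) for n in("scene","side")}
def ray(ci,uv):
    d=np.linalg.inv(ci["K"])@[uv[0],uv[1],1]; R=ci["R"]; return -R.T@ci["t"],R.T@d
def plane(ci,uv,z):
    c,d=ray(ci,uv); return c+d*(z-c[2])/d[2]
def tri(l):
    A=np.zeros((3,3));b=np.zeros(3)
    for ci,uv in l:
        c,d=ray(ci,uv); d=d/np.linalg.norm(d); P=np.eye(3)-np.outer(d,d); A+=P;b+=P@c
    x=np.linalg.solve(A,b)
    return x,[np.linalg.norm(np.cross(x-ray(ci,uv)[0],ray(ci,uv)[1]/np.linalg.norm(ray(ci,uv)[1]))) for ci,uv in l]
def proj(ci,X):
    p=ci["K"]@(ci["R"]@np.array(X)+ci["t"]); return p[:2]/p[2]
def Z(o,f,u): return ((u[0]+.5)/f-.5+o[0],(u[1]+.5)/f-.5+o[1])
E
python3 - <<'E'
from h import *
np.set_printoptions(precision=4,suppress=True)
S=lambda u:Z((170,150),6,u); D=lambda u:Z((300,180),6,u)
S2=lambda u:Z((360,110),5,u); D2=lambda u:Z((160,280),4,u)
names=["-x-y","-x+y","+x+y","+x-y"]
sc=[(57,190),(540,38),(672,255),(168,432)]
sd=[(582,125),(455,485),(80,365),(253,38)]
P=[];Q=[]
for n,a,b in zip(names,sc,sd):
    p=plane(CI["scene"],S(a),.08);q=plane(CI["side"],D(b),.08);P.append(p);Q.append(q)
    print(n,p,q,tri([(CI["scene"],S(a)),(CI["side"],D(b))]))
for p in(P,Q):
    p=np.array(p); print(np.mean(p,0),[np.linalg.norm(p[i]-p[(i+1)%4]) for i in range(4)],
     np.degrees([np.arctan2(*(p[1]-p[0])[[1,0]]),np.arctan2(*(p[2]-p[3])[[1,0]]),np.arctan2(*(p[2]-p[1])[[1,0]])+np.pi/2,np.arctan2(*(p[3]-p[0])[[1,0]])+np.pi/2])-90)
print("sq",plane(CI["scene"],S((480,135)),.08),plane(CI["side"],D((364,363)),.08))
print("knobtop",plane(CI["scene"],S((316,115)),.116),plane(CI["side"],D((425,180)),.116))
print("stylus top",tri([(CI["scene"],S2((197,214))),(CI["side"],D2((247,130)))]),plane(CI["scene"],S2((197,214)),.145),plane(CI["side"],D2((247,130)),.145))
# stand top corners
print("stand",[plane(CI["scene"],S2(u),.07) for u in[(105,287),(120,362),(230,362)]],[plane(CI["side"],D2(u),.07) for u in[(172,235),(348,245),(283,175)]])
print("big",tri([(CI["scene"],S2((260,50))),(CI["side"],D2((292,290)))]))
E
```

```text
-x-y [ 0.4542 -0.3423  0.08  ] [ 0.4577 -0.3446  0.08  ] (array([ 0.4567, -0.3419,  0.0823]), [np.float64(0.00025584930023890996), np.float64(0.00025584930023889657)])
-x+y [ 0.4    -0.1288  0.08  ] [ 0.4004 -0.1294  0.08  ] (array([ 0.4003, -0.1289,  0.0804]), [np.float64(9.692709559050248e-05), np.float64(9.69270955905257e-05)])
+x+y [ 0.535 -0.095  0.08 ] [ 0.5352 -0.0958  0.08  ] (array([ 0.5351, -0.0952,  0.0804]), [np.float64(0.00023483373244415128), np.float64(0.00023483373244408053)])
+x-y [ 0.5911 -0.3062  0.08  ] [ 0.5934 -0.3092  0.08  ] (array([ 0.5923, -0.3063,  0.0819]), [np.float64(0.0003404227026021273), np.float64(0.0003404227026021478)])
[ 0.4951 -0.2181  0.08  ] [np.float64(0.22028715098507293), np.float64(0.13913514934524), np.float64(0.21853274930905703), np.float64(0.14157758125169126)] [14.2422 14.8812 14.0529 14.7716]
[ 0.4967 -0.2198  0.08  ] [np.float64(0.22262520397521224), np.float64(0.13888573324952366), np.float64(0.221189508205436), np.float64(0.1402876105177502)] [14.9086 15.2756 14.0085 14.6057]
sq [ 0.4536 -0.1632  0.08  ] [ 0.4557 -0.1631  0.08  ]
knobtop [ 0.4649 -0.2315  0.116 ] [ 0.4731 -0.2285  0.116 ]
stylus top (array([0.5167, 0.201 , 0.1485]), [np.float64(0.0003076622384439412), np.float64(0.0003076622384438397)]) [0.5135 0.2032 0.145 ] [0.5186 0.199  0.145 ]
stand [array([0.4858, 0.178 , 0.07  ]), array([0.5382, 0.1689, 0.07  ]), array([0.548 , 0.2242, 0.07  ])] [array([0.5479, 0.2227, 0.07  ]), array([0.4851, 0.1778, 0.07  ]), array([0.5318, 0.1694, 0.07  ])]
big (array([0.4386, 0.2555, 0.1794]), [np.float64(0.0002731323122922816), np.float64(0.00027313231229227097)])
```

The box sits at about (0.496, -0.219) with 14.6° yaw. The round hole is near (0.471, -0.227) and the stand/stylus near (0.517, 0.201) with -10° yaw. The larger grey stylus stands free about 95 mm away. First I'll hover above the knob.

{"method": "arm_command", "body": {"deltas": [[0.032,-0.0224,0,0.027,0.6],[0.064,-0.0448,0,0,0.6],[0.064,-0.0448,0,0,0.6],[0.064,-0.0448,0,0,0.6],[0.064,-0.0448,0,0,0.6],[0.064,-0.0448,0,0,0.6],[0.064,-0.0448,0,0,0.6],[0.064,-0.0448,0,0,0.6],[0.064,-0.0448,0,0,0.6],[0.064,-0.0448,0,0,0.6],[0.032,-0.0224,0,0,0.6],[0,0,0,0,0.6]]}}

```text
time: 1.65
ee_pos: [0.4869, -0.2384, 0.2443]
eef_rot: [-3.141, -0.0, 0.258]
ft_force: [0.1, -0.5, 0.1]
width: 0.052
```

Run:
```python
from h import *
import cv2
ci=robot.camera_info("wrist"); im=cv2.cvtColor(robot.capture("wrist"),cv2.COLOR_RGB2BGR)
np.savez("w1.npz",**ci); cv2.imwrite("pics/w1.png",im)
o=robot.observe();print(o["time"],o["ee_pos"],o["eef_rot"],-ci["R"].T@ci["t"])
for p in[(.471,-.2265,.08),(.471,-.2265,.116)]:print(proj(ci,p))
```

```text
1.7 [ 0.48600843 -0.24002031  0.24427552] [-3.14136900e+00  4.80316341e-04  2.55651925e-01] [ 0.56263299 -0.21805873  0.38336116]
[258.22443493 205.90390284]
[256.33454793 217.67251722]
```

View pics/w1.png

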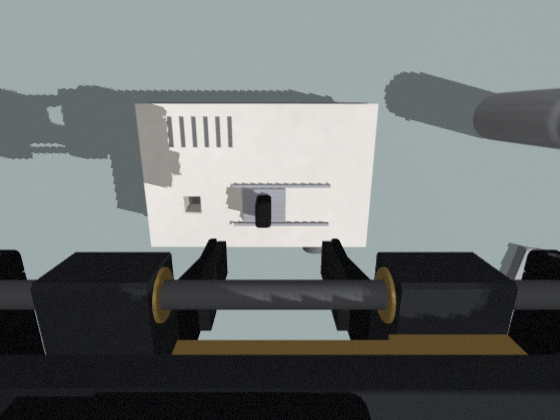

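The wrist view shows the box squarely: knob at about (263,210), square hole at (193,204), box top from about (150,247) to (377,103).

Run:
```python
from h import *
import cv2
np.set_printoptions(precision=4,suppress=True)
ci=dict(np.load("w1.npz")); im=cv2.imread("pics/w1.png"); hsv=cv2.cvtColor(im,cv2.COLOR_BGR2HSV)
g=im.min(2)
knob=(im.max(2)<60).astype(np.uint8); knob[:180]=0; knob[235:]=0; knob[:,:240]=0;knob[:,290:]=0
ys,xs=np.nonzero(knob);print("knob",xs.min(),xs.max(),ys.min(),ys.max())
c=cv2.minAreaRect(np.c_[xs,ys].astype(np.float32));print(c)
cv2.imwrite("pics/w1z.png",cv2.resize(im[170:260,130:390],None,fx=3,fy=3,interpolation=cv2.INTER_CUBIC))
w=((g>150)&(hsv[...,1]<30)).astype(np.uint8); w[255:]=0
n,l,st,ce=cv2.connectedComponentsWithStats(w); i=1+np.argmax(st[1:,4]);m=(l==i).astype(np.uint8)
cs,_=cv2.findContours(m,0,1);cn=max(cs,key=cv2.contourArea);ap=cv2.approxPolyDP(cv2.convexHull(cn),4,True)[:,0];print(ap.tolist())
for p in ap:print(p,plane(ci,p.astype(float),.08))
```

```text
knob 255 270 195 226
((262.5, 210.5), (31.0, 15.0), 90.0)
[[559, 0], [559, 250], [21, 254], [0, 248], [0, 0]]
[559   0] [ 0.707  -0.4242  0.08  ]
[559 250] [ 0.5038 -0.5362  0.08  ]
[ 21 254] [ 0.3586 -0.0028  0.08  ]
[  0 248] [0.36   0.0183 0.08  ]
[0 0] [0.5891 0.0232 0.08  ]
```

View pics/w1z.png

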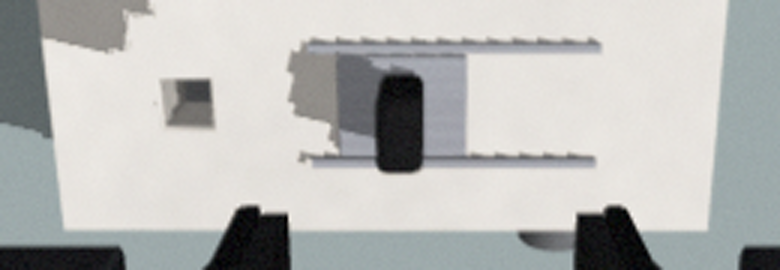

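Run:
```python
from h import *
np.set_printoptions(precision=4,suppress=True)
ci=dict(np.load("w1.npz"))
z=lambda u:Z((130,170),3,u)
sq=plane(ci,z((188.5,103.5)),.08);pl=plane(ci,z((401.5,104)),.084)
print("sq",sq,"plate",pl,np.linalg.norm((pl-sq)[:2]),np.degrees(np.arctan2(*(sq-pl)[[1,0]]))-90)
print("knobtop",plane(ci,z((400,86)),.116), "knob img",plane(ci,(262.5,210.5),.110))
a=plane(ci,z((64,229)),.08);b=plane(ci,z((708,229)),.08)
print("front corners",a,b,np.linalg.norm(a-b),np.degrees(np.arctan2(*(a-b)[[1,0]]))-90,"mid",(a+b)/2)
c=plane(ci,(137,103),.08);d=plane(ci,(377,103),.08);print("back",c,d,np.linalg.norm(c-d),(a+b+c+d)/4)
t=np.radians(14.6);X=np.array([np.cos(t),np.sin(t),0]);print("hole from box",(a+b)/2+.045*X)
```

```text
sq [ 0.4563 -0.1636  0.08  ] plate [ 0.4751 -0.231   0.084 ] 0.06989775534343917 15.592642329893607
knobtop [ 0.4895 -0.2278  0.116 ] knob img [ 0.4769 -0.2304  0.11  ]
front corners [ 0.4016 -0.1309  0.08  ] [ 0.4575 -0.343   0.08  ] 0.2193296287522885 14.770233153929965 mid [ 0.4295 -0.2369  0.08  ]
back [ 0.5369 -0.0978  0.08  ] [ 0.5919 -0.3064  0.08  ] 0.21577710430775396 [ 0.497  -0.2195  0.08  ]
hole from box [ 0.4731 -0.2256  0.08  ]
```

{"method": "arm_command", "body": {"deltas": [[-0.014,-0.021,0,0,0.6],[0,0,0.04,0,0.6],[0,0,0.05,0,0.6],[0,0,0.05,0,0.6],[0,0,0.04,0,0.6],[0,0,0.025,0,0.6],[0,0,0.015,0,0.6],[0,0,0.004,0,0.6],[0,0,0,0,0.6]]}}

```text
time: 2.82
ee_pos: [0.475, -0.2303, 0.1107]
eef_rot: [3.141, -0.001, 0.254]
ft_force: [-1.0, -1.4, 0.5]
width: 0.0525
```

Run:
```python
from h import *
import cv2
o=robot.observe();print(o["time"],o["ee_pos"],o["eef_rot"],o["ft_force"])
for n in("wrist","side"):
  cv2.imwrite(f"pics/{n}2.png",cv2.cvtColor(robot.capture(n),cv2.COLOR_RGB2BGR))
d=cv2.imread("pics/side2.png");cv2.imwrite("pics/side2z.png",cv2.resize(d[140:280,300:420],None,fx=4,fy=4))
```

```text
2.825 [ 0.47501374 -0.23034739  0.11070173] [ 3.14098232e+00 -6.20802035e-04  2.54352070e-01] [-0.95276544 -1.40921574  0.50197761]
```

View pics/wrist2.png

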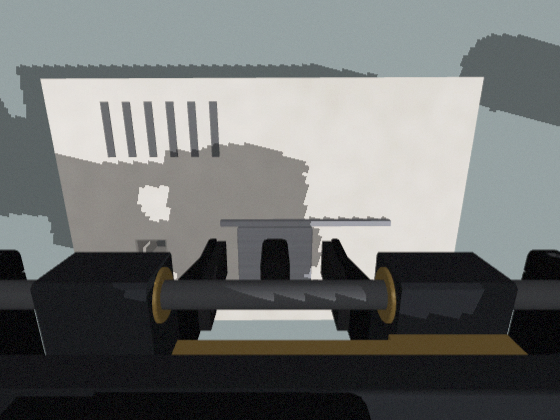

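View pics/side2z.png

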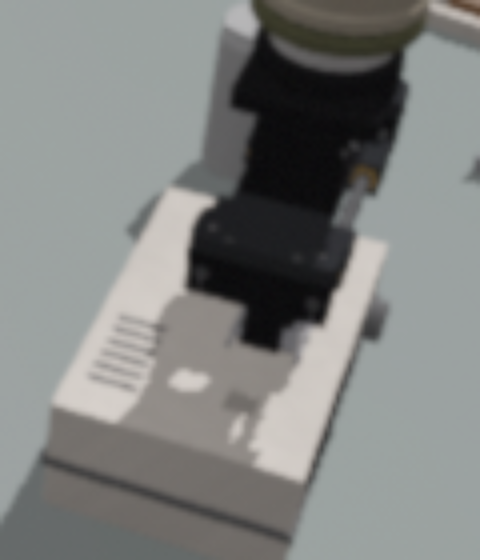

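The knob sits centred between the fingers, at about (275,258) with the jaws at 225 and 325. Closing.

{"method": "arm_command", "body": {"deltas": [[0,0,0,0,0],[0,0,0,0,0],[0,0,0,0,0],[0,0,0,0,0],[0,0,0,0,0]]}}

```text
time: 3.55
ee_pos: [0.4747, -0.2303, 0.1102]
eef_rot: [3.141, -0.0, 0.254]
ft_force: [0.3, -1.1, -0.9]
width: 0.0138
```

{"method": "arm_command", "body": {"deltas": [[0,0.006,0,0,0],[0,0.01,0,0,0],[0,0.012,0,0,0],[0,0.012,0,0,0],[0,0.012,0,0,0],[0,0.008,0,0,0],[0,0.006,0,0,0],[0,0.004,0,0,0],[0,0,0,0,0]]}}

```text
time: 4.68
ee_pos: [0.485, -0.2688, 0.1101]
eef_rot: [-3.138, 0.001, 0.256]
ft_force: [-4.9, 9.7, 7.8]
width: 0.0137
```

{"method": "arm_command", "body": {"deltas": [[0,0.003,0,0,0],[0,0.003,0,0,0],[0,0,0,0,0]]}}

```text
time: 5.05
ee_pos: [0.4851, -0.269, 0.11]
eef_rot: [-3.133, 0.003, 0.258]
ft_force: [-12.5, 22.0, 17.5]
width: 0.0139
```

Run:
```python
from h import *
o=robot.observe();print(o["time"],o["ee_pos"],o["eef_rot"],o["ft_force"])
```

```text
5.05 [ 0.48509756 -0.26900926  0.11002386] [-3.1334453  0.0032871  0.2577674] [-12.5076014   22.03149559  17.45987807]
```

Firm stop: the force rises with no motion. I'll relax the push, open, rise and look.

{"method": "arm_command", "body": {"deltas": [[0,-0.007,0,0,0],[0,0,0,0,0.6],[0,0,0,0,0.6],[0,0,0,0,0.6],[0,0,0,0,0.6],[0,0,-0.03,0,0.6],[0,0,-0.06,0,0.6],[0,0,-0.06,0,0.6],[0,-0.03,-0.06,0,0.6],[0,-0.04,-0.03,0,0.6],[0,0,0,0,0.6],[0,0,0,0,0.6]]}}

```text
time: 6.55
ee_pos: [0.4744, -0.2302, 0.2543]
eef_rot: [3.141, 0.0, 0.254]
ft_force: [-0.1, 0.7, -0.4]
width: 0.052
```

Run:
```python
from h import *
import cv2
ci=robot.camera_info("wrist"); im=cv2.cvtColor(robot.capture("wrist"),cv2.COLOR_RGB2BGR)
np.savez("w3.npz",**ci); cv2.imwrite("pics/w3.png",im)
cv2.imwrite("pics/w3z.png",cv2.resize(im[150:260,130:390],None,fx=3,fy=3,interpolation=cv2.INTER_CUBIC))
o=robot.observe();print(o["time"],o["ee_pos"],o["eef_rot"],o["ft_force"])
```

```text
6.6 [ 0.47423766 -0.23037918  0.25385648] [-3.14156222e+00  5.85327998e-04  2.53442066e-01] [ 0.00179483 -0.40531788 -0.10191543]
```

View pics/w3z.png

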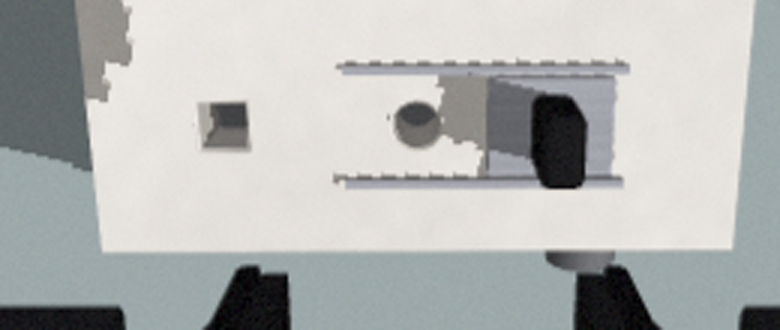

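Run:
```python
from h import *
np.set_printoptions(precision=4,suppress=True)
ci=dict(np.load("w3.npz"))
z=lambda u:Z((130,150),3,u)
sq=plane(ci,z((224,126.5)),.08);h=plane(ci,z((417.5,125)),.08);pl=plane(ci,z((551,125.5)),.084)
v=(sq-h)[:2];print("sq",sq,"hole",h,np.linalg.norm(v),np.degrees(np.arctan2(v[1],v[0]))-90, "cover",np.linalg.norm((pl-h)[:2]))
c,d=ray(ci,z((417,125)));print("diam",np.linalg.norm(plane(ci,z((394,125)),.08)-plane(ci,z((441,125)),.08)))
# wrist mount offset in tool frame
```

```text
sq [ 0.4563 -0.1629  0.08  ] hole [ 0.473  -0.2255  0.08  ] 0.06471919509559557 14.974474180665524 cover 0.04414710881489556
diam 0.01571571656999905
```

The cover is fully aside: 44 mm measured between plate and hole. The hole is clear at (0.473, -0.2255), 64.7 mm from the square hole. Next I hover near the stylus.

{"method": "arm_command", "body": {"deltas": [[0.0115,-0.0386,0,0,0.6],[0.0231,-0.0772,0,0,0.6],[0.0231,-0.0772,0,0,0.6],[0.0231,-0.0772,0,0,0.6],[0.0231,-0.0772,0,0,0.6],[0.0231,-0.0772,0,0,0.6],[0.0231,-0.0772,0,0,0.6],[0.0231,-0.0772,0,0,0.6],[0.0231,-0.0772,0,0.07,0.6],[0.0115,-0.0386,0,0.1,0.6],[0,0,0,0.1,0.6],[0,0,0,0,0.6]]}}

```text
time: 8.1
ee_pos: [0.4932, 0.2045, 0.2533]
eef_rot: [3.141, 0.001, -0.169]
ft_force: [0.3, -0.6, 0.4]
width: 0.0519
```

Run:
```python
from h import *
import cv2
ci=robot.camera_info("wrist"); im=cv2.cvtColor(robot.capture("wrist"),cv2.COLOR_RGB2BGR)
np.savez("w4.npz",**ci); cv2.imwrite("pics/w4.png",im)
o=robot.observe();print(o["time"],o["ee_pos"],o["eef_rot"],o["ft_force"])
print(proj(ci,(.517,.201,.145)))
```

```text
8.15 [0.49319254 0.2043331  0.25350903] [ 3.14110888e+00  1.02310684e-03 -1.67154629e-01] [-0.46215142 -0.29915673 -0.01224502]
[273.5000556  181.40467284]
```

View pics/w4.png

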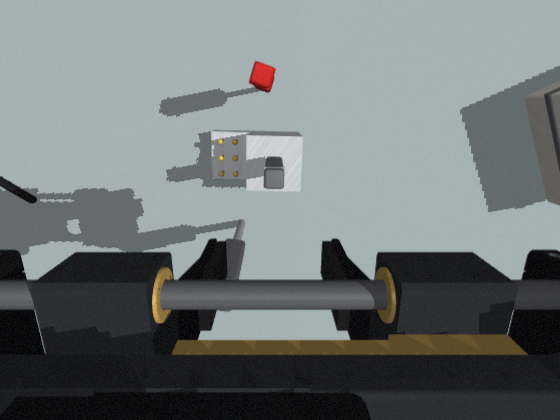

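The stylus top is near (274,181) in the stand. The big grey stylus is near the left finger, with its foot at (240,222). The red one is at (263,76).

Run:
```python
from h import *
import cv2
im=cv2.imread("pics/w4.png");cv2.imwrite("pics/w4z.png",cv2.resize(im[120:200,200:320],None,fx=6,fy=6,interpolation=cv2.INTER_CUBIC))
```

```text
(no output)
```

View pics/w4z.png

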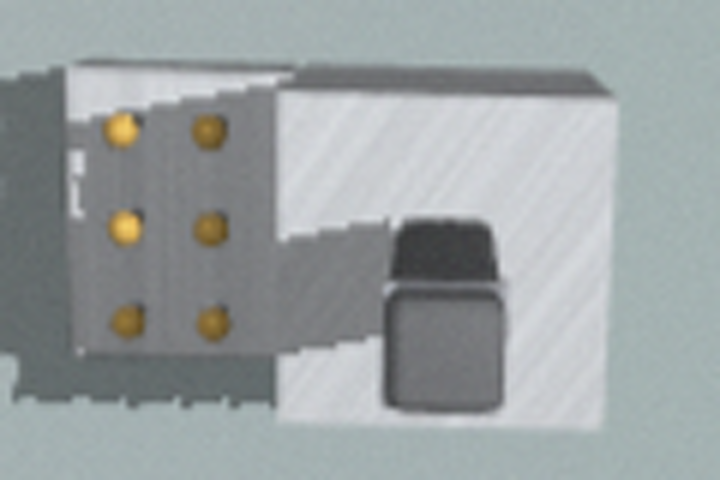

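Run:
```python
from h import *
np.set_printoptions(precision=4,suppress=True)
ci=dict(np.load("w4.npz"))
z=lambda u:Z((200,120),6,u)
print("top",plane(ci,z((444,350)),.145),np.linalg.norm(plane(ci,z((384,350)),.145)-plane(ci,z((504,350)),.145)))
q=np.array([plane(ci,z(u),.07) for u in[(277,90),(617,98),(603,428),(277,422)]])
print(q,q.mean(0),[np.linalg.norm(q[i]-q[i-1]) for i in range(4)],[np.degrees(np.arctan2(*(q[a]-q[b])[[1,0]]))+o for a,b,o in((0,1,-90),(3,2,-90),(0,3,0),(1,2,0))])
```

```text
top [0.5197 0.2005 0.145 ] 0.015644236095714664
[[0.5516 0.2227 0.07  ]
 [0.541  0.1681 0.07  ]
 [0.4863 0.1784 0.07  ]
 [0.4968 0.2335 0.07  ]] [0.5189 0.2006 0.07  ] [np.float64(0.055881952215958076), np.float64(0.05564876582154118), np.float64(0.05565873293422034), np.float64(0.05603098245004813)] [np.float64(-11.034814443604574), np.float64(-10.805814684722634), np.float64(-11.122233971024032), np.float64(-10.72958531644833)]
```

{"method": "arm_command", "body": {"deltas": [[0.0235,0,0,0.0145,0.6],[0.02,-0.001,0,0,0.6],[0,0,0.04,0,0.6],[0,0,0.05,0,0.6],[0,0,0.05,0,0.6],[0,0,0.04,0,0.6],[0,0,0.03,0,0.6],[0,0,0.014,0,0.6],[0,0,0.005,0,0.6],[0,0,0,0,0.6]]}}

```text
time: 9.4
ee_pos: [0.5192, 0.201, 0.1173]
eef_rot: [-3.141, -0.001, -0.192]
ft_force: [0.7, 0.3, -0.2]
width: 0.0525
```

Run:
```python
from h import *
import cv2
o=robot.observe();print(o["time"],o["ee_pos"],o["eef_rot"],o["ft_force"])
for n in("wrist","side"):
  cv2.imwrite(f"pics/{n}5.png",cv2.cvtColor(robot.capture(n),cv2.COLOR_RGB2BGR))
d=cv2.imread("pics/side5.png");cv2.imwrite("pics/side5z.png",cv2.resize(d[220:420,120:300],None,fx=3,fy=3))
```

```text
9.4 [0.51915796 0.20103917 0.11725852] [-3.14127090e+00 -7.93575526e-04 -1.92421196e-01] [ 0.68202708  0.30784021 -0.19646799]
```

View pics/wrist5.png

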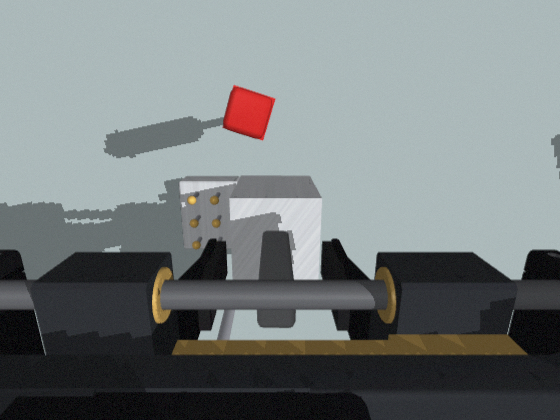

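View pics/side5z.png

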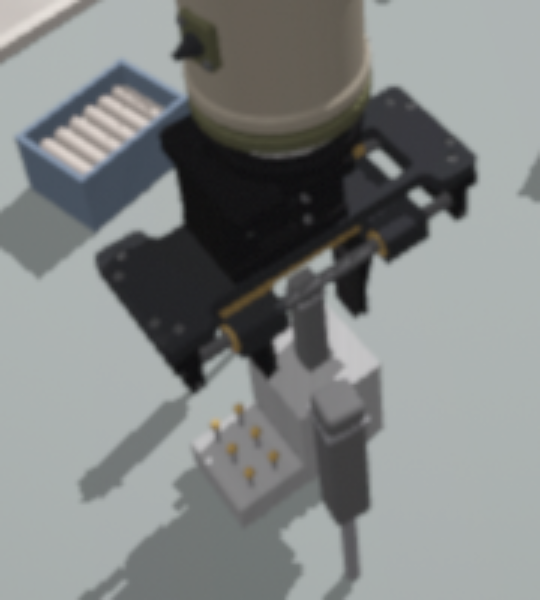

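The handle is between the pads at about (277,280), clear of the larger stylus. Closing.

{"method": "arm_command", "body": {"deltas": [[0,0,0,0,0],[0,0,0,0,0],[0,0,0,0,0],[0,0,0,0,0],[0,0,0,0,0]]}}

```text
time: 10.12
ee_pos: [0.5188, 0.2009, 0.1167]
eef_rot: [3.142, -0.0, -0.192]
ft_force: [-0.4, 0.4, -0.7]
width: 0.0157
```

{"method": "arm_command", "body": {"deltas": [[0,0,-0.01,0,0],[0,0,-0.02,0,0],[0,0,-0.03,0,0],[0,0,-0.04,0,0],[0,0,-0.05,0,0],[0,0,-0.05,0,0],[0,0,-0.03,0,0],[0,0,-0.02,0,0],[0,0,0,0,0]]}}

```text
time: 11.25
ee_pos: [0.5189, 0.201, 0.2671]
eef_rot: [-3.141, -0.001, -0.193]
ft_force: [-0.4, -0.2, -1.0]
width: 0.0158
```

Run:
```python
from h import *
import cv2
o=robot.observe();print(o["time"],o["ee_pos"],o["eef_rot"],o["ft_force"],o["width"])
for n in("side","scene"):
  cv2.imwrite(f"pics/{n}6.png",cv2.cvtColor(robot.capture(n),cv2.COLOR_RGB2BGR))
d=cv2.imread("pics/side6.png");cv2.imwrite("pics/side6z.png",cv2.resize(d[180:380,120:320],None,fx=3,fy=3,interpolation=cv2.INTER_CUBIC))
d=cv2.imread("pics/scene6.png");cv2.imwrite("pics/scene6z.png",cv2.resize(d[80:220,340:480],None,fx=4,fy=4,interpolation=cv2.INTER_CUBIC))
tip=o["ee_pos"]-[0,0,.1067]
for n in CI:print(n,proj(CI[n],tip))
```

```text
11.25 [0.51891004 0.20098469 0.26712981] [-3.14137297e+00 -6.21996513e-04 -1.92566627e-01] [-0.36941371 -0.2337493  -1.04626675] 0.015780737794880633
scene [400.12200624 149.44589223]
side [219.74606191 306.90757704]
```

View pics/side6z.png

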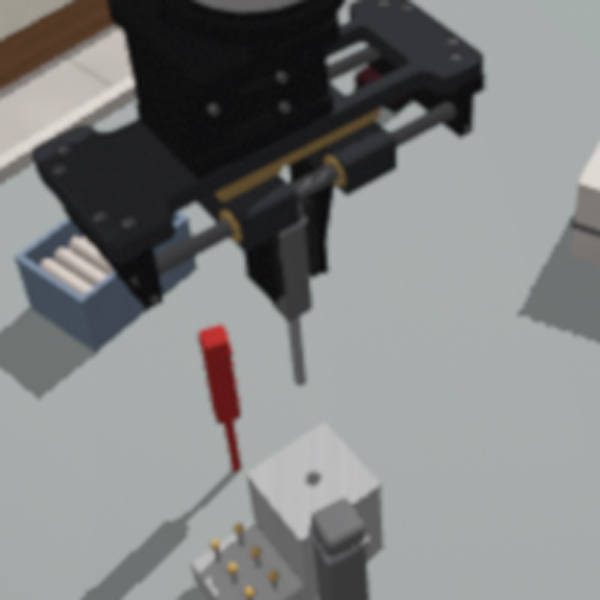

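View pics/scene6z.png

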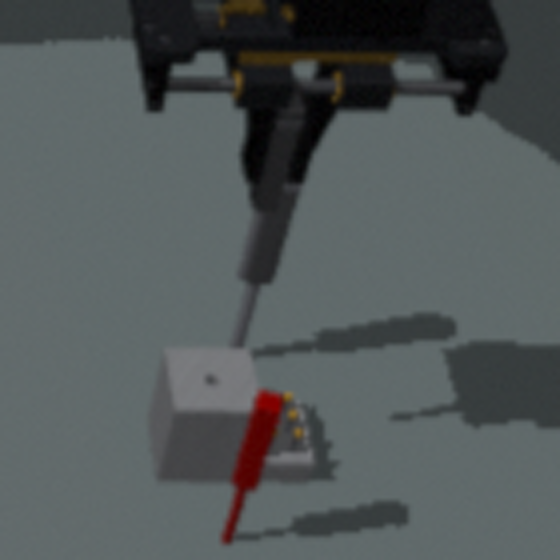

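Stylus held upright; its tip in the side view at (220,307) matches the prediction (219.7,306.9). Now carrying it over the hole.

{"method": "arm_command", "body": {"deltas": [[0.0034,0.0396,0,0,0],[0.0068,0.0791,0,0,0],[0.0068,0.0791,0,0,0],[0.0068,0.0791,0,0,0],[0.0068,0.0791,0,0,0],[0.0068,0.0791,0,0,0],[0.0068,0.0791,0,0,0],[0.0068,0.0791,0,0,0],[0.0068,0.0791,0,0,0],[0.0034,0.0396,0,0,0],[0,0,0,0,0],[0,0,0,0,0]]}}

```text
time: 12.85
ee_pos: [0.4732, -0.2243, 0.2661]
eef_rot: [-3.141, 0.001, -0.191]
ft_force: [-0.5, 0.6, -0.4]
width: 0.016
```

Run:
```python
from h import *
import cv2
o=robot.observe();print(o["time"],o["ee_pos"],o["eef_rot"],o["ft_force"],o["width"])
e=o["ee_pos"];y=o["eef_rot"][2];d=np.array([.473,-.2255])-e[:2];print("tool x,y units",d@[np.cos(y),np.sin(y)]/.6,d@[np.sin(y),-np.cos(y)]/.6)
```

```text
12.85 [ 0.47316193 -0.22430937  0.26611881] [-3.14087182e+00  9.55277833e-04 -1.91359194e-01] [-0.46160081  0.59146497 -0.40230978] 0.016044164077789153
tool x,y units 0.00011246704091425303 0.0019994967850226414
```

Lower so that the tip is about 10 mm above the box (TCP z 0.197), then compare tip and hole in the views.

{"method": "arm_command", "body": {"deltas": [[0,0.002,0.03,0,0],[0,0,0.04,0,0],[0,0,0.03,0,0],[0,0,0.015,0,0],[0,0,0,0,0],[0,0,0,0,0]]}}

```text
time: 13.6
ee_pos: [0.4733, -0.2267, 0.1985]
eef_rot: [3.141, -0.001, -0.192]
ft_force: [0.3, -0.3, -1.0]
width: 0.0158
```

Run:
```python
from h import *
import cv2
o=robot.observe();print(o["time"],o["ee_pos"],o["eef_rot"],o["ft_force"],o["width"])
tip=o["ee_pos"]-[0,0,.1067]
for n,(a,b) in {"side":((320,190),(400,270)),"scene":((185,140),(265,220)),"wrist":((130,130),(390,330))}.items():
  ci=robot.camera_info(n); im=cv2.cvtColor(robot.capture(n),cv2.COLOR_RGB2BGR);cv2.imwrite(f"pics/{n}7.png",im)
  f=3 if n=="wrist" else 7
  if n=="wrist":np.savez("w7.npz",**ci)
  cv2.imwrite(f"pics/{n}7z.png",cv2.resize(im[a[1]:b[1],a[0]:b[0]],None,fx=f,fy=f,interpolation=cv2.INTER_CUBIC))
  print(n,"tip",(proj(ci,tip)-a+.5)*f-.5,"hole",(proj(ci,(.473,-.2255,.08))-a+.5)*f-.5)
```

```text
13.6 [ 0.47329572 -0.22671291  0.19846169] [ 3.14125234e+00 -1.18613392e-03 -1.92425505e-01] [ 0.31973099 -0.26643572 -0.95197035] 0.015803767279411244
side tip [340.64249752 199.9185908 ] hole [333.93506352 229.29635099]
scene tip [285.41027145 266.58853769] hole [291.23946296 287.89028665]
wrist tip [433.34609483 245.71567332] hole [429.19289718 234.7604044 ]
```

View pics/side7z.png

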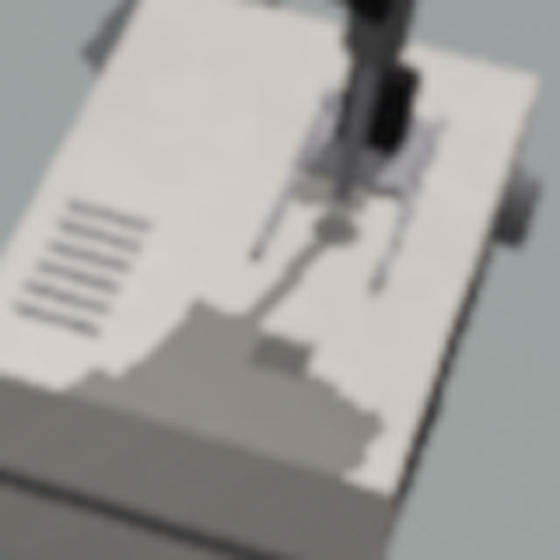

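View pics/scene7z.png

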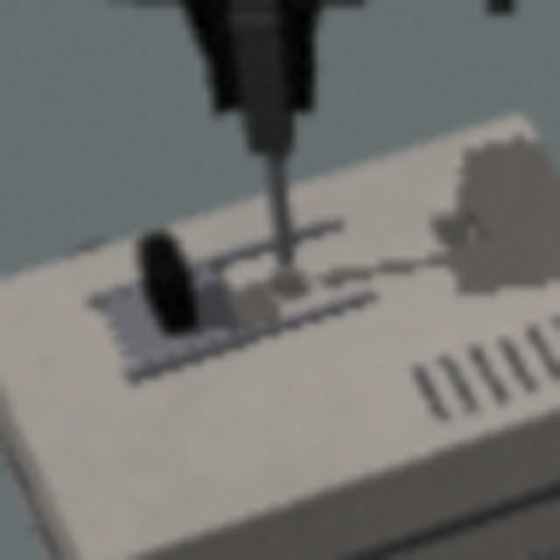

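View pics/wrist7z.png

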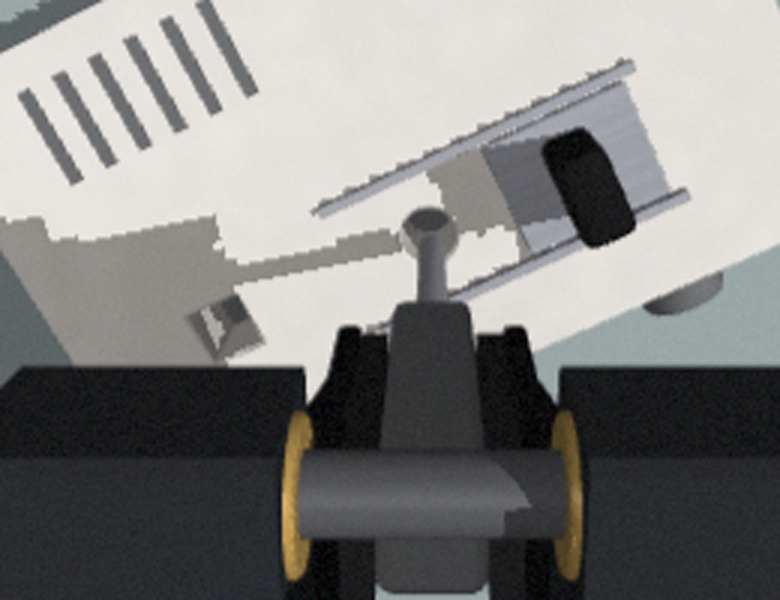

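The tip and hole agree within about 1 mm in all three views. Lowering into the hole to just above the button.

{"method": "arm_command", "body": {"deltas": [[0,-0.001,0.01,0,0],[0,0,0.01,0,0],[0,0,0.01,0,0],[0,0,0.01,0,0],[0,0,0.01,0,0],[0,0,0.008,0,0],[0,0,0,0,0],[0,0,0,0,0]]}}

```text
time: 14.75
ee_pos: [0.4731, -0.2261, 0.1632]
eef_rot: [3.141, -0.0, -0.193]
ft_force: [-0.1, 0.3, -0.7]
width: 0.0157
```

{"method": "arm_command", "body": {"deltas": [[0,0,0.004,0,0],[0,0,0.004,0,0],[0,0,0.004,0,0],[0,0,0.003,0,0],[0,0,0,0,0],[0,0,0,0,0]]}}

```text
time: 15.5
ee_pos: [0.4732, -0.2261, 0.1542]
eef_rot: [3.141, -0.001, -0.193]
ft_force: [1.8, -0.1, 4.2]
width: 0.0156
```

{"method": "arm_command", "body": {"deltas": [[0,0,0.002,0,0],[0,0,0.002,0,0],[0,0,0,0,0],[0,0,0,0,0]]}}

```text
time: 16.0
ee_pos: [0.4735, -0.2262, 0.1531]
eef_rot: [3.141, -0.001, -0.193]
ft_force: [-3.1, 0.7, 17.0]
width: 0.0157
```

The force went from 4.2 N to 17 N over 1.1 mm, which means the button is on its stop. I'll check that it holds steady and look once more.

{"method": "arm_command", "body": {"deltas": [[0,0,0,0,0],[0,0,0,0,0],[0,0,0,0,0],[0,0,0,0,0],[0,0,0,0,0],[0,0,0,0,0],[0,0,0,0,0],[0,0,0,0,0]]}}

```text
time: 17.0
ee_pos: [0.4735, -0.2262, 0.1531]
eef_rot: [3.141, -0.001, -0.193]
ft_force: [-2.8, 0.7, 17.1]
width: 0.0159
```

Run:
```python
from h import *
import cv2
o=robot.observe();print(o["time"],o["ee_pos"],o["ft_force"],o["torque"],o["width"])
ims=[]
for n in("scene","wrist"):
  im=cv2.cvtColor(robot.capture(n),cv2.COLOR_RGB2BGR);ims.append(im)
cv2.imwrite("pics/f.png",np.hstack([cv2.resize(ims[0][140:250,60:310],None,fx=1.6,fy=1.6),cv2.resize(ims[1][100:276,130:330+0],None,fx=1,fy=1)]) if 0 else cv2.resize(ims[0],(560,420)))
cv2.imwrite("pics/fw.png",ims[1])
```

```text
17.0 [ 0.47347823 -0.22619033  0.15310055] [-2.82374061  0.72581443 17.0720126 ] [ 0.42262816  0.97038242 -0.00977594] 0.015852300526381525
```

View pics/f.png

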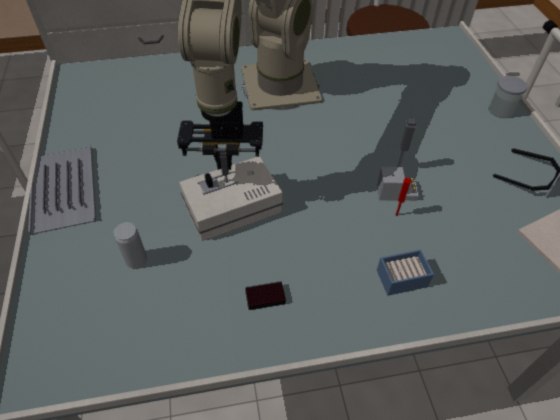

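View pics/fw.png

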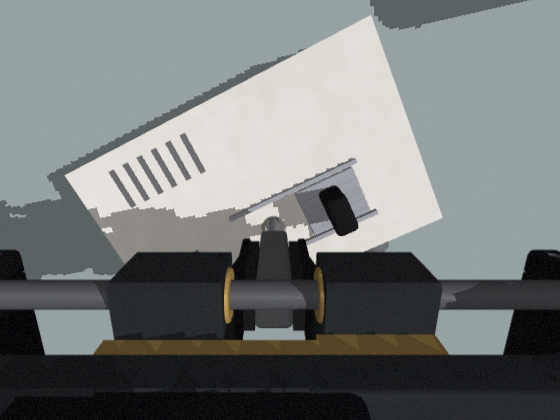

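The rod is in the round hole at (273,225) in the wrist view. The cover is aside, and the can, case and dispenser are where they were. Handing in.

Run:
```python
from h import *
print(robot.hand_in()); o=robot.observe();print(o["time"],o["ee_pos"],o["ft_force"],o["width"])
```

```text
the job is handed in; nothing more can be done
None
the job is handed in; nothing more can be done
```

The job is done and handed in at about 17 s. The arm is still gripping the stylus, with the reset button held down.

- **Cover:** I gripped the black knob and slid the cover until it hit a firm stop. In the wrist view it sat about 44 mm from the hole, against 45 mm nominal. It had started about 5 mm off centre, so it moved about 40 mm.
- **Stylus:** I took the smaller grey one from the stand and put its thin end into the round hole, touching nothing on the way in. The tip and hole positions agreed within about 1 mm in all three views.
- **Button:** The force rose to about 4 N over the spring travel. It then jumped to 17 N within about 1 mm, as expected at the end stop. Force, height and grip stayed steady for the last second before hand-in (17 N, handle width 15.9 mm).
- **Left alone:** Nothing touched the square hole. The can, dispenser and case look unmoved in the last scene picture.

The button cannot be seen in the hole, so "fully down" rests on the force and tip depth. The depth works out at about 8.6 mm against the 8 mm travel, so it is slightly over, within the calibration error or a small slip in the grip. I have no reading from after hand-in.

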